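Change the toy's flat cells for the charged ones

ROBOT

A 6-joint arm with a two-finger parallel gripper is mounted at the origin on the work surface. World frame = base frame: x ahead of the robot, y to its left, z up, the work surface at z = 0. Lengths are in mm, angles in degrees, forces in N, time in s.
With the tool pointing down it reaches from about 350 to 850 mm from the base axis. Payload 8.1 kg.
Tool frame: the origin (TCP) lies between the finger pads; the fingertips stand 22 mm ahead of it and the grasp point (between the pads) lies 3 mm ahead of it (r.nose_length is the z of the fingertips in the tool frame, in mm); z points along the fingers, x is the direction in which the jaws open and shut, and the axes are right-handed (so a half turn about z gives the same grasp; the last joint's range is limited). The gripper opens to 85 mm and grips with 20 to 120 N. Pads are 22 mm wide; open, the fingers measure 114 mm over their backs; the gripper's body (76 mm by 85 mm) begins 54 mm behind the grasp point. The pads swing forward as they close: fully open they stand 13 mm farther back than shut.
Start: joints at [-79.836, 7.471, 85.268, -0, 87.261, -4.893], TCP at [155.892, -579.399, 253.292] pointing down, gripper open.
Joint ranges: [-169.43, 169.43], [-51.17, 129.36], [1.28, 143.12], [-76.62, 256.62], [0, 156.53], [-152.29, 152.29]. Speed limits (degrees/s): [136.94, 136.94, 159.86, 180, 180, 180].

INTERFACE

Orientations are given as [roll, pitch, yaw] about the fixed x, y, z axes, in that order (R = Rz(yaw) Ry(pitch) Rx(roll)).
In Python, from bench import r gives the robot as it stands.
- The arm moves only by the shell command python3 -m jog 'ROWS' [FORCE]. ROWS is JSON, a list of rows, each a list of 5 numbers: the shift along the tool's x, y, z in m, then the turn about the tool's z in degrees, then the opening in per cent of the stroke, from 0 (shut) to 100 (fully open). A call has 1 to 8 rows; each row is the pose to reach, as a shift and turn from the pose measured when the call began, along the tool's axes at that moment; what a row does not reach only later rows make up. A row lasts 1/10 s, in which the tool goes at most 50 mm and 8.59 degrees, less where a joint would pass 70% of its speed; a pose out of reach is approached as far as the arm can. A call with a gripper value outside its range is refused whole. The fingers move at their own pace and stop on an object; FORCE is the grip in N (left out, the last holds). Time passes only in rows, so rows that repeat a pose let the fingers close. It gives the time, the measured TCP pose, the force and the opening at its end, in the units of the state.
- r.sense(): the state, without advancing time (a new reading comes with each control period).
- r.snapshot(name): name is "scene" or "top" or "wrist"; returns a dict with "image" (384x512x3 uint8, red, green, blue), "K" (3x3 intrinsics, pixels), "T" (4x4, takes a point from camera to world coordinates); the wrist camera has in their place "tool_from_camera" (4x4, takes a point from camera to tool coordinates, whose origin is the TCP and whose axes are the tool frame's). Camera axes: x right, y down, z forward; pixel columns grow to the right and rows downward; lengths in mm; the calibration is good to about 2 mm. The wrist camera is an equidistant fisheye: a pixel r from the principal point sees the ray r / f radians off the axis. A picture is of the moment at which its call begins: read the wrist's pose just before it. There is no depth.
- r.hand_in(): hands the job in, once; it reports no verdict.
Trained networks look in a picture, given as the dict that the camera call returned (one of the last four; its "shot" number tells which), for a name from the list of things; names that differ only in an ending like _2 or _b are one class to them, and where a whole thing is asked for, a point or a joint stands for the part that bears it (a point fixed in the world has none). Each returns a list of dicts, best first, with "conf" (0 to 1); they miss things now and then, are a little off and sometimes report something else, mostly with a low value. They report only what shows in the picture. A call takes as long as a camera call. They do not tell look-alikes from the thing itself.
- r.search_frame(picture, label): "bbox" ([left, top, right, bottom] in pixels, round what is visible of it).
- r.pinpoint(picture, label): "uv" ([column, row] in pixels: a listed point, or the origin of a listed thing).
The state is a dict: "time": time; "joint_pos": joint angles; "qd": joint speeds; "joint_efforts": joint torques, N m; "tool_pos": TCP position; "tcp_rot": TCP orientation; "ft_force": force on the tool from outside, world axes, zero at the start; "wrist_torque": the same for the moment, N m; "finger_gap": finger opening in mm.
Only numpy, scipy, OpenCV 4.12 (cv2) and the standard library are available. Lean on these libraries where they do the work, as an engineer would, in place of code of your own. Each camera call takes 0.05 s, during which the arm holds its last target. There are 200 camera calls.

TASK

Swap the batteries: put the two charged cells from the charger into the opened toy, and the toy's two flat cells into the charger. Every bay is full and loose cells roll off the bench, so park a cell in the empty test holder to make room. Lay each cell down into its bay without dropping it, the same way round as the cell that was there before (+ end to + contact); any bay of the right device will do.

Things in the scene. Friction and masses are not known exactly. Their poses are not given: they have to be found in the camera images.
- flat1: D-size cell, dark grey cylinder 33 mm across, 61.5 mm long, 140 g, lying on its side; white band (13 mm wide) ending 5 mm short of the + end, which has a small steel nub. All four look alike: only the place tells which is which. Origin at its centre; x axis along it to the + end (it may be rolled about x). Flat (used up), at the start in toy_bay1.
- flat2: D-size cell, dark grey cylinder 33 mm across, 61.5 mm long, 140 g, lying on its side; white band (13 mm wide) ending 5 mm short of the + end, which has a small steel nub. All four look alike: only the place tells which is which. Origin at its centre; x axis along it to the + end (it may be rolled about x). Flat (used up), at the start in toy_bay2.
- charged1: D-size cell, dark grey cylinder 33 mm across, 61.5 mm long, 140 g, lying on its side; white band (13 mm wide) ending 5 mm short of the + end, which has a small steel nub. All four look alike: only the place tells which is which. Origin at its centre; x axis along it to the + end (it may be rolled about x). Charged, at the start in one charger bay.
- charged2: D-size cell, dark grey cylinder 33 mm across, 61.5 mm long, 140 g, lying on its side; white band (13 mm wide) ending 5 mm short of the + end, which has a small steel nub. All four look alike: only the place tells which is which. Origin at its centre; x axis along it to the + end (it may be rolled about x). Charged, at the start in the other charger bay.
- toy_bay1: open-topped cell bay in the opened toy (ivory half shell 210 x 200 mm, rim 29 mm high, fixed; loudspeaker, circuit board). Origin: middle of the inner face of the + end wall, at a seated cell's axis (29.5 mm over the table); x points out through that wall, z up. A seated cell has its centre at (-37, 0, 0) mm in this frame, + end to +x; coil spring at the - end.
- toy_bay2: the toy's other bay, beside toy_bay1 (axes 72 mm apart) and pointing the opposite way; frame, seat and heights as toy_bay1. Every bay: inner length 74 mm between end walls that rise 6 mm above the cell's axis; V saddles centre the cell sideways. Contacts and springs give no resistance.
- charger_bay1: cell bay of the charger (dark box 140 x 158 mm, fixed, 20 mm high under the bays, front strip 31 mm high with two green lamps). Frame and seat as toy_bay1, but a seated cell's axis is 46.5 mm over the table. Saddles and their cheeks (42 mm over all, tops 4 mm below the cell's axis) stand only 20 to 33 mm either side of the middle, in every bay.
- charger_bay2: the charger's other bay, beside charger_bay1 (axes 74 mm apart), pointing the same way; frame, seat and heights as charger_bay1. In every bay the middle 40 mm of the cell is open for the fingers, with 6 mm of free depth under the cell; beside and between the charger's bays nothing stands higher than 20 mm below the cells' axis.
- holder_seat (a point): the empty single-cell test holder: the same cradle in black on a brown hardboard base 108 x 66 x 6 mm, fixed between toy and charger. The point is a seated cell's centre, 32.5 mm over the table; x runs along the cradle. It takes a parked cell either way round. A tape roll and a tin, both about 20 mm high, stand near it.
There are look-alikes about, which are no part of the job. What is shaped like the charged2 but blue or red is not meant.

How it is judged (in metres and radians):
On the way:
1. one of the cells has been laid in the empty test holder and let go (((horizontal distance between flat1 and holder_seat below 0.01 m and z of flat1 in the frame of holder_seat between -0.005 and 0.005 m and angle between the x axis of flat1 and the x axis of holder_seat, either way round below 0.15 rad and contact force between flat1 and the fingers below 0.05 N) or (horizontal distance between flat2 and holder_seat below 0.01 m and z of flat2 in the frame of holder_seat between -0.005 and 0.005 m and angle between the x axis of flat2 and the x axis of holder_seat, either way round below 0.15 rad and contact force between flat2 and the fingers below 0.05 N) or (horizontal distance between charged1 and holder_seat below 0.01 m and z of charged1 in the frame of holder_seat between -0.005 and 0.005 m and angle between the x axis of charged1 and the x axis of holder_seat, either way round below 0.15 rad and contact force between charged1 and the fingers below 0.05 N) or (horizontal distance between charged2 and holder_seat below 0.01 m and z of charged2 in the frame of holder_seat between -0.005 and 0.005 m and angle between the x axis of charged2 and the x axis of holder_seat, either way round below 0.15 rad and contact force between charged2 and the fingers below 0.05 N))), for 0.2 s.
At the end, for the whole second after the job is handed in: Both charged cells lie seated in the toy's two bays and both flat cells in the charger's two bays (in either bay of the device), at rest: centre within 8 mm sideways, 5 mm in height and 10 mm lengthwise of the seat, aligned within 0.15 rad, each with its + end at the bay's + contact ((((y of charged1 in the frame of toy_bay1 between -0.008 and 0.008 m and z of charged1 in the frame of toy_bay1 between -0.005 and 0.005 m and x of toy_bay1 in the frame of charged1 between 0.027 and 0.047 m and angle between the x axis of charged1 and the x axis of toy_bay1, either way round below 0.15 rad and linear speed of charged1 below 0.02 m/s) and (y of charged2 in the frame of toy_bay2 between -0.008 and 0.008 m and z of charged2 in the frame of toy_bay2 between -0.005 and 0.005 m and x of toy_bay2 in the frame of charged2 between 0.027 and 0.047 m and angle between the x axis of charged2 and the x axis of toy_bay2, either way round below 0.15 rad and linear speed of charged2 below 0.02 m/s)) or ((y of charged1 in the frame of toy_bay2 between -0.008 and 0.008 m and z of charged1 in the frame of toy_bay2 between -0.005 and 0.005 m and x of toy_bay2 in the frame of charged1 between 0.027 and 0.047 m and angle between the x axis of charged1 and the x axis of toy_bay2, either way round below 0.15 rad and linear speed of charged1 below 0.02 m/s) and (y of charged2 in the frame of toy_bay1 between -0.008 and 0.008 m and z of charged2 in the frame of toy_bay1 between -0.005 and 0.005 m and x of toy_bay1 in the frame of charged2 between 0.027 and 0.047 m and angle between the x axis of charged2 and the x axis of toy_bay1, either way round below 0.15 rad and linear speed of charged2 below 0.02 m/s))) and (((y of flat1 in the frame of charger_bay1 between -0.008 and 0.008 m and z of flat1 in the frame of charger_bay1 between -0.005 and 0.005 m and x of charger_bay1 in the frame of flat1 between 0.027 and 0.047 m and angle between the x axis of flat1 and the x axis of charger_bay1, either way round below 0.15 rad and linear speed of flat1 below 0.02 m/s) and (y of flat2 in the frame of charger_bay2 between -0.008 and 0.008 m and z of flat2 in the frame of charger_bay2 between -0.005 and 0.005 m and x of charger_bay2 in the frame of flat2 between 0.027 and 0.047 m and angle between the x axis of flat2 and the x axis of charger_bay2, either way round below 0.15 rad and linear speed of flat2 below 0.02 m/s)) or ((y of flat1 in the frame of charger_bay2 between -0.008 and 0.008 m and z of flat1 in the frame of charger_bay2 between -0.005 and 0.005 m and x of charger_bay2 in the frame of flat1 between 0.027 and 0.047 m and angle between the x axis of flat1 and the x axis of charger_bay2, either way round below 0.15 rad and linear speed of flat1 below 0.02 m/s) and (y of flat2 in the frame of charger_bay1 between -0.008 and 0.008 m and z of flat2 in the frame of charger_bay1 between -0.005 and 0.005 m and x of charger_bay1 in the frame of flat2 between 0.027 and 0.047 m and angle between the x axis of flat2 and the x axis of charger_bay1, either way round below 0.15 rad and linear speed of flat2 below 0.02 m/s)))); the robot touches nothing.
It fails at once if a cell is dropped: it falls free of the fingers faster than 0.8 m/s (from more than about 3 cm) ((linear speed of flat1 above 0.8 m/s and contact force between flat1 and the fingers below 0.05 N) or (linear speed of flat2 above 0.8 m/s and contact force between flat2 and the fingers below 0.05 N) or (linear speed of charged1 above 0.8 m/s and contact force between charged1 and the fingers below 0.05 N) or (linear speed of charged2 above 0.8 m/s and contact force between charged2 and the fingers below 0.05 N)).
It also fails if it takes over 120 s, if anything falls off the work surface, if the arm or the gripper's body presses on something with over 40 N, if the wrist force passes 120 N, or if a joint passes its speed limit or range.

## Working session

There is one attempt and no reset: what is moved stays moved. The work goes in short steps, Python scripts to look and compute and a shell command to move; the robot and the scene stay as the last step left them, time stands still between calls to the robot, and variables do not carry over. Pictures are saved under pics/ and viewed, about 12 in all and at most 16, crops included, and the job is handed in when it is done.

```bash
ls; mkdir -p pics; cat > h.py <<'E'
import numpy as np, cv2
from bench import r
from scipy.spatial.transform import Rotation as R
def ray(p,uv):
    K=p["K"];T=np.array(p["T"]);d=np.linalg.inv(K)@np.array([uv[0],uv[1],1.])
    return T[:3,3],T[:3,:3]@d
def at_z(p,uv,z):
    o,d=ray(p,uv);return o+d*(z-o[2])/d[2]
def proj(p,X):
    T=np.linalg.inv(np.array(p["T"]));q=T[:3,:3]@np.array(X)+T[:3,3];q=np.array(p["K"])@q;return q[:2]/q[2]
E
python3 - <<'E'
from h import *
for n in("top","scene"):
    p=r.snapshot(n);im=p["image"]
    cv2.imwrite(f"pics/{n}0.png",cv2.resize(im[:,:,::-1],(800,600),interpolation=cv2.INTER_CUBIC))
    print(n,np.round(p["K"],1).tolist(),np.round(p["T"],2).tolist())
    for l in("flat1","toy_bay1","charger_bay1","holder_seat"):
        for d in r.pinpoint(p,l):
            print(l,np.round(d["uv"],1),round(d["conf"],2), np.round(at_z(p,d["uv"],{"flat1":35,"toy_bay1":29.5,"charger_bay1":46.5,"holder_seat":32.5}[l]),1))
s=r.sense();print(s)
E
```

```text
pics
top [[421.8, 0.0, 253.3], [0.0, 421.8, 193.3], [0.0, 0.0, 1.0]] [[-0.0, -0.98, 0.19, 292.32], [-1.0, -0.0, -0.01, 57.29], [0.01, -0.19, -0.98, 1191.93], [0.0, 0.0, 0.0, 1.0]]
flat1 [342.6 172.2] 0.81 [ 575.  -208.7   35. ]
flat1 [344.8 193.8] 0.56 [ 512.9 -212.3   35. ]
toy_bay1 [354.2 173. ] 0.71 [ 574.1 -242.9   29.5]
toy_bay1 [330.1 190.6] 0.56 [ 523.  -172.5   29.5]
charger_bay1 [197.8 176.7] 0.67 [558.3 198.4  46.5]
charger_bay1 [198.5 183.6] 0.61 [538.7 196.   46.5]
charger_bay1 [173.3 170.9] 0.6 [574.7 267.   46.5]
holder_seat [170.6 186.3] 0.45 [533.8 275.5  32.5]
holder_seat [341.6 193.9] 0.32 [ 513.  -203.9   32.5]
scene [[427.0, 0.0, 251.4], [0.0, 427.0, 187.6], [0.0, 0.0, 1.0]] [[-0.42, 0.58, -0.7, 1357.15], [0.91, 0.28, -0.31, 422.01], [0.02, -0.77, -0.64, 834.7], [0.0, 0.0, 0.0, 1.0]]
flat1 [179.9 169.7] 0.69 [ 504.6 -201.1   35. ]
flat1 [161.8 188.9] 0.54 [ 604.9 -199.2   35. ]
toy_bay1 [184.4 175.7] 0.74 [ 518.1 -177.3   29.5]
toy_bay1 [154.7 184.9] 0.68 [ 593.6 -232.4   29.5]
toy_bay1 [295.2 217.5] 0.41 [542.5 188.8  29.5]
charger_bay1 [292.  215.7] 0.72 [556.9 183.6  46.5]
holder_seat [246.9 174. ] 0.86 [430.9  -9.4  32.5]
{'time': 0.5, 'joint_pos': array([-7.98376418e+01,  7.47185064e+00,  8.52699007e+01, -7.71736910e-04,
        8.72596667e+01, -4.89435215e+00]), 'qd': array([-0.00900658, -0.17909105, -0.06813216,  0.05062336,  0.02100923,
        0.05709026]), 'joint_efforts': array([ 9.07685135e-04, -5.68710458e+01, -5.00361943e+01, -1.69221457e-04,
        2.73433943e-03,  2.07424853e-05]), 'tool_pos': array([ 155.86848797, -579.3974591 ,  253.26492184]), 'tcp_rot': array([ 1.79999353e+02,  1.47856971e-03, -7.49432527e+01]), 'ft_force': array([ 0.20045176,  0.06899462, -0.34298804]), 'wrist_torque': array([ 0.01272668, -0.05016683, -0.0297697 ]), 'finger_gap': 85.20617466501766}
```

View pics/top0.png

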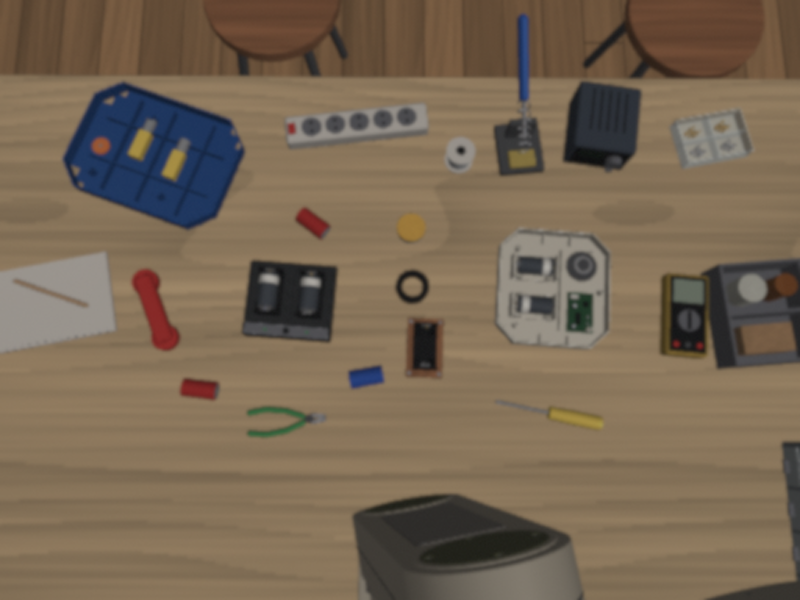

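View pics/scene0.png

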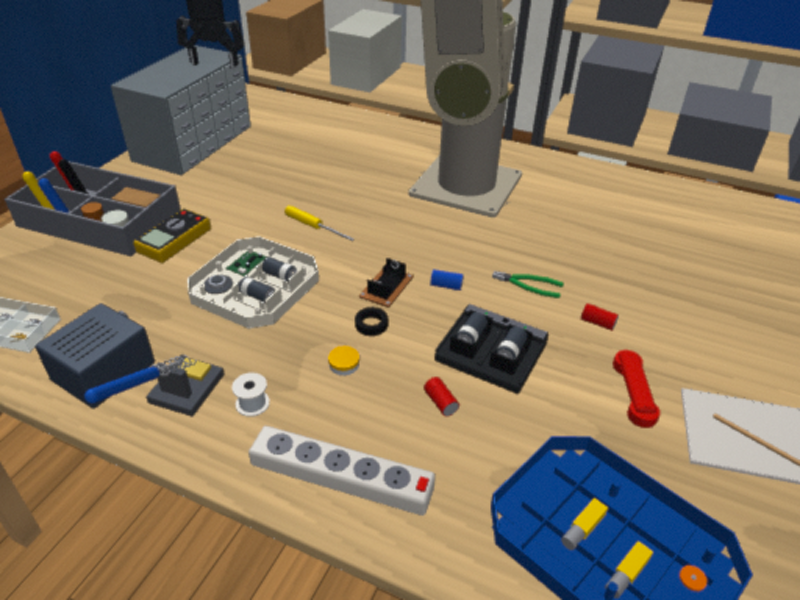

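The top view shows the toy at about (552,288) with cells at (537,266) and (537,305). The charger is at (290,300) with cells at (268,292) and (310,295), white bands at the upper (far) ends. The empty holder is at (425,347). The scene view agrees. The red and blue cylinders are the look-alikes.

```bash
cat >> h.py <<'E'
def wray(p,s,uv):
    """ray from wrist fisheye; s = state read just before"""
    K=np.array(p["K"]);v=(np.array(uv)-K[:2,2])/np.diag(K)[:2];t=np.linalg.norm(v)
    d=np.r_[v/max(t,1e-9)*np.sin(t),np.cos(t)];C=np.array(p["tool_from_camera"])
    Rt=R.from_euler("xyz",s["tcp_rot"],degrees=True).as_matrix()
    return Rt@C[:3,3]+s["tool_pos"],Rt@C[:3,:3]@d
def w_at_z(p,s,uv,z):
    o,d=wray(p,s,uv);return o+d*(z-o[2])/d[2]
def wproj(p,s,X):
    Rt=R.from_euler("xyz",s["tcp_rot"],degrees=True).as_matrix();C=np.array(p["tool_from_camera"])
    q=C[:3,:3].T@(Rt.T@(np.array(X)-s["tool_pos"])-C[:3,3]);t=np.arctan2(np.hypot(*q[:2]),q[2])
    K=np.array(p["K"]);return K[:2,2]+np.diag(K)[:2]*t*q[:2]/np.hypot(*q[:2])
def go(X,yaw):
    """shift (m) in tool axes and turn to TCP X, jaw yaw (mod 180, nearest; both shown)"""
    s=r.sense();Rt=R.from_euler("xyz",s["tcp_rot"],degrees=True).as_matrix()
    d=Rt.T@(np.array(X)-s["tool_pos"]);a=(s["tcp_rot"][2]-yaw+90)%180-90
    print("go",np.round(d/1000,4),"turn",round(a,1),"or",round(a-180*np.sign(a),1),"j6",round(s["joint_pos"][5],1),"tcp",np.round(s["tool_pos"],1),np.round(s["tcp_rot"],1),"gap",round(s["finger_gap"],1))
E
python3 - <<'E'
from h import *
p=r.snapshot("top")
for n,u,z in[("toyA",(537,266),35),("toyB",(537,305),35),("chA",(268,292),50),("chB",(310,295),50),("hold",(425,347),32)]:
    print(n,np.round(at_z(p,np.array(u)/1.5625,z),1))
p=r.snapshot("wrist");print(np.round(p["tool_from_camera"],3).tolist(),p["K"])
go([545,-200,260],-90);go([545,-200,260],0)
E
```

```text
toyA [ 580.7 -212.    35. ]
toyB [ 508.9 -209.    35. ]
chA [528.5 269.6  50. ]
chB [523.3 195.5  50. ]
hold [433.4  -7.9  32. ]
[[1.0, -0.0, 0.0, 0.673], [0.0, 0.949, 0.317, -80.518], [-0.0, -0.317, 0.949, -120.088], [0.0, 0.0, 0.0, 1.0]] [[297.31863964   0.         255.96378974]
 [  0.         297.31863964 193.50361109]
 [  0.           0.           1.        ]]
go [-0.2653 -0.4743 -0.0067] turn 15.1 or -164.9 j6 -4.9 tcp [ 155.9 -579.4  253.3] [-180.    -0.   -74.9] gap 85.6
go [-0.2653 -0.4743 -0.0067] turn -74.9 or 105.1 j6 -4.9 tcp [ 155.9 -579.4  253.3] [-180.    -0.   -74.9] gap 85.6
```

```bash
python3 -m jog '[[-0.299,-0.483,0,-75,100],[-0.299,-0.483,0,-75,100],[-0.299,-0.483,0,-75,100],[-0.299,-0.483,0,-75,100],[-0.299,-0.483,0,-75,100],[-0.299,-0.483,0,-75,100],[-0.299,-0.483,0,-75,100],[-0.299,-0.483,0,-75,100]]'; python3 -c "
from h import *
go([545,-165,260],0)"
```

```text
time: 1.4
tool_pos: [430.7, -286.1, 253.7]
tcp_rot: [180.0, -0.0, -5.8]
ft_force: [1.2, 0.4, -0.7]
finger_gap: 85.2
go [ 0.1013 -0.1321 -0.0063] turn -5.8 or 174.2 j6 -33.4 tcp [ 430.7 -286.1  253.7] [180.   -0.   -5.8] gap 85.2
```

```bash
python3 -m jog '[[0.101,-0.132,-0.006,-5.8,100],[0.101,-0.132,-0.006,-5.8,100],[0.101,-0.132,-0.006,-5.8,100],[0.101,-0.132,-0.006,-5.8,100],[0.101,-0.132,-0.006,-5.8,100],[0.101,-0.132,-0.006,-5.8,100]]'; python3 - <<'E'
from h import *
s=r.sense();p=r.snapshot("wrist");cv2.imwrite("pics/w1.png",cv2.resize(p["image"][:,:,::-1],(800,600),interpolation=cv2.INTER_CUBIC))
go([545,-165,260],0)
for l,z in(("flat1",29.5),("toy_bay1",29.5)):
    for d in r.pinpoint(p,l): print(l,np.round(np.array(d["uv"])*1.5625,0),round(d["conf"],2),np.round(w_at_z(p,s,d["uv"],z),1))
E
```

```text
time: 2.0
tool_pos: [544.6, -164.9, 259.6]
tcp_rot: [179.9, -0.0, 0.0]
ft_force: [-0.7, -1.2, 0.6]
finger_gap: 85.4
go [ 0.0008 -0.0006 -0.0004] turn -0.0 or 180.0 j6 -22.0 tcp [ 544.2 -165.6  259.6] [179.9  -0.   -0. ] gap 85.5
flat1 [357. 307.] 0.59 [ 509.9 -205.1   29.5]
flat1 [444. 309.] 0.59 [ 579.  -207.4   29.5]
toy_bay1 [358. 264.] 0.95 [ 511.7 -170.    29.5]
toy_bay1 [440. 352.] 0.88 [ 577.3 -244.9   29.5]
```

View pics/w1.png

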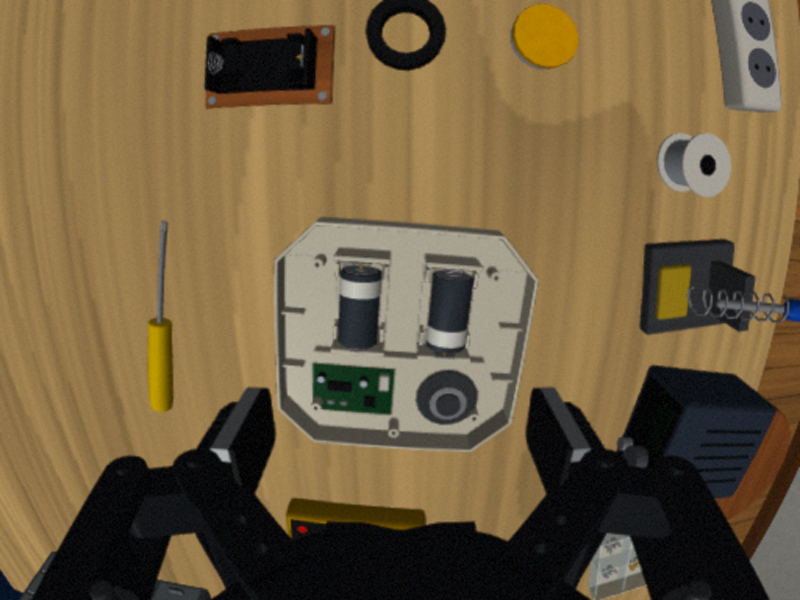

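The wrist view shows the toy's left bay at (357,307), with its + end and band up (world +y). The right bay is at (444,309), with its + end down (-y). Toy yaw is about -3°. Next I go over the left cell, with the jaws part shut to clear its neighbour.

```bash
python3 -m jog '[[-0.034,0.041,0.13,3,62],[-0.034,0.041,0.13,3,62],[-0.034,0.041,0.13,3,62],[-0.034,0.041,0.13,3,62],[-0.034,0.041,0.13,3,62]]'; python3 - <<'E'
from h import *
s=r.sense();p=r.snapshot("wrist");cv2.imwrite("pics/w2.png",cv2.resize(p["image"][:,:,::-1],(800,600),interpolation=cv2.INTER_CUBIC))
for l,z in(("flat1",29.5),("toy_bay1",29.5)):
    for d in r.pinpoint(p,l): print(l,np.round(np.array(d["uv"])*1.5625,0),round(d["conf"],2),np.round(w_at_z(p,s,d["uv"],z),1))
go([510,-207,33],-3)
E
```

```text
time: 2.65
tool_pos: [509.2, -207.8, 129.9]
tcp_rot: [180.0, 0.0, -3.3]
ft_force: [0.3, 0.2, 2.0]
finger_gap: 53.0
flat1 [402. 311.] 0.89 [ 509.5 -205.5   29.5]
flat1 [538. 308.] 0.59 [ 580.2 -208.3   29.5]
toy_bay1 [532. 371.] 0.92 [ 578.8 -244.4   29.5]
toy_bay1 [408. 237.] 0.59 [ 514.7 -168.2   29.5]
go [-0.0025 -0.0011  0.0999] turn -0.1 or 179.9 j6 -24.3 tcp [ 512.  -207.9  132.9] [179.8  -0.3  -3.1] gap 52.9
```

View pics/w2.png

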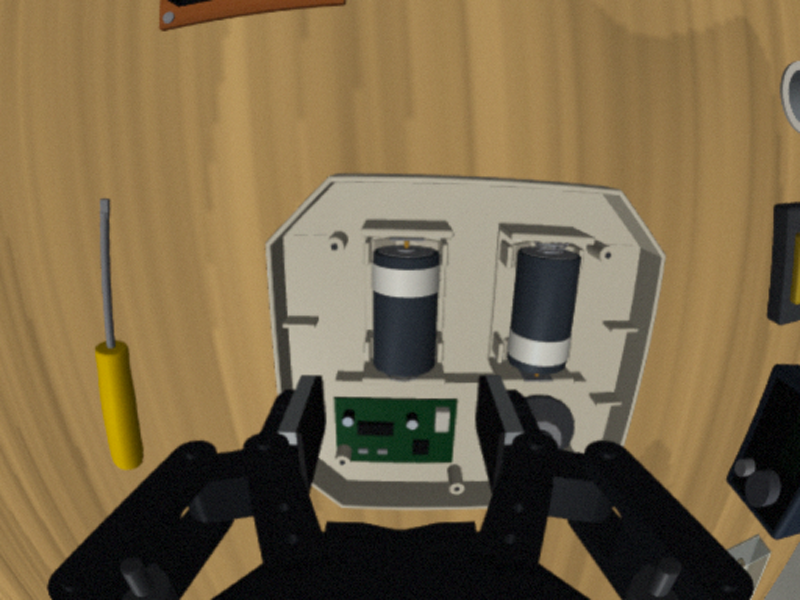

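The cell sits centred between the fingers at (402,311), axis aligned with the tool. Descending.

```bash
python3 -c "
from h import *
go([510,-206.5,33],-3)"; python3 -m jog '[[0,-0.001,0.04,0,62],[0,-0.001,0.07,0,62],[0,-0.001,0.09,0,62],[0,-0.001,0.098,0,62],[0,-0.001,0.098,0,62]]'; python3 -c "
from h import *
go([510,-206.5,33],-3)"
```

```text
go [-0.0025 -0.0016  0.0999] turn -0.1 or 179.9 j6 -24.3 tcp [ 512.  -207.9  132.9] [179.8  -0.3  -3.1] gap 52.9
time: 3.3
tool_pos: [513.0, -207.0, 35.3]
tcp_rot: [179.8, -0.3, -3.1]
ft_force: [-1.4, 0.4, -1.0]
finger_gap: 53.3
go [-0.0031 -0.0004  0.0023] turn -0.1 or 179.9 j6 -24.2 tcp [ 513.  -207.    35.3] [179.8  -0.3  -3.1] gap 53.3
```

```bash
python3 -m jog '[[-0.003,0,0.002,0,62],[-0.003,0,0.002,0,62],[-0.003,0,0.002,0,0],[-0.003,0,0.002,0,0],[-0.003,0,0.002,0,0],[-0.003,0,0.002,0,0],[-0.003,0,0.002,0,0]]' 40; python3 -c "
from h import *
go([510,-206.5,33],-3)"
```

```text
time: 4.0
tool_pos: [511.4, -207.4, 34.7]
tcp_rot: [179.8, -0.5, -3.1]
ft_force: [1.1, 0.4, 6.4]
finger_gap: 31.8
go [-0.0014 -0.0008  0.0017] turn -0.1 or 179.9 j6 -24.3 tcp [ 511.4 -207.4   34.7] [179.8  -0.5  -3.1] gap 31.8
```

```bash
python3 -m jog '[[0,0,-0.015,0,0],[0,0,-0.05,0,0],[0,0,-0.1,0,0],[-0.016,-0.05,-0.115,8,0],[-0.03,-0.1,-0.115,17,0],[-0.032,-0.15,-0.115,25,0],[-0.032,-0.198,-0.115,34,0],[-0.032,-0.198,-0.115,42,0]]'; python3 -c "
from h import *
go([490,-8,150],-90)"
```

```text
time: 4.8
tool_pos: [488.5, -4.3, 149.5]
tcp_rot: [-179.8, -0.5, -43.2]
ft_force: [-0.1, -0.5, -2.5]
finger_gap: 32.0
go [ 0.0036  0.0017 -0.0005] turn 46.8 or -133.2 j6 36.8 tcp [488.5  -4.3 149.5] [-179.8   -0.5  -43.2] gap 32.0
```

```bash
python3 -m jog '[[0.004,0.002,0,47,0],[0.004,0.002,0,47,0],[0.004,0.002,0,47,0],[0.004,0.002,0,47,0],[0.004,0.002,0,47,0],[0.004,0.002,0,47,0],[0.004,0.002,0,47,0]]'; python3 - <<'E'
from h import *
s=r.sense();p=r.snapshot("wrist");cv2.imwrite("pics/w3.png",cv2.resize(p["image"][:,:,::-1],(800,600),interpolation=cv2.INTER_CUBIC))
for l,z in(("holder_seat",32.5),("flat1",150)):
    for d in r.pinpoint(p,l): print(l,np.round(np.array(d["uv"])*1.5625,0),round(d["conf"],2),np.round(w_at_z(p,s,d["uv"],z),1))
go([432,-8,100],-90)
E
```

```text
time: 5.5
tool_pos: [489.7, -8.6, 150.0]
tcp_rot: [-179.6, -0.2, -90.2]
ft_force: [0.4, 0.2, -0.4]
finger_gap: 31.6
flat1 [722. 155.] 0.81 [ 576.8 -108.   150. ]
flat1 [400. 410.] 0.71 [496.1  -9.6 150. ]
go [-0.0007  0.0583  0.0493] turn -0.0 or 180.0 j6 83.2 tcp [489.9  -8.6 149.8] [-179.6   -0.2  -90. ] gap 31.8
```

View pics/w3.png

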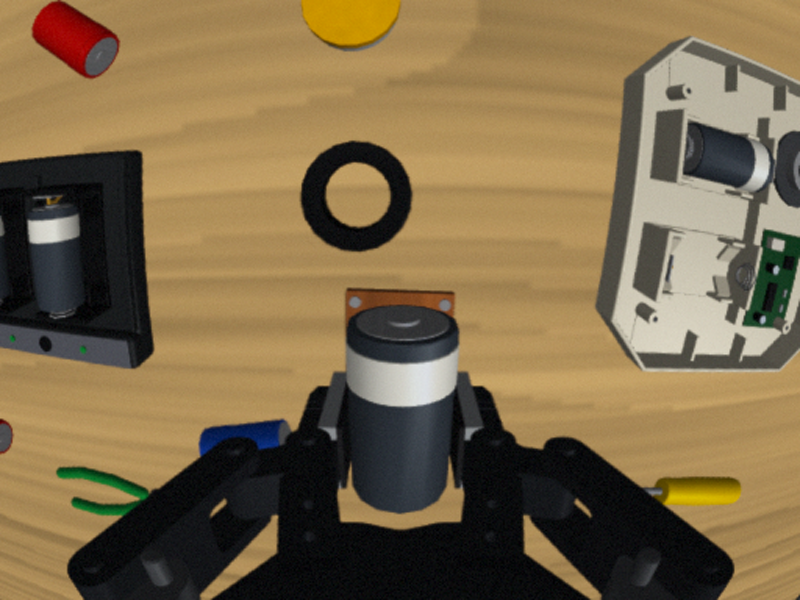

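The held cell blocks the view; only the holder's far edge shows, corners (346,290)–(455,292). Backing off towards the robot for a clear look.

```bash
python3 -m jog '[[0,0.11,0,0,0],[0,0.11,0,0,0],[0,0.11,0,0,0],[0,0.11,0,0,0],[0,0.11,0,0,0]]'; python3 - <<'E'
from h import *
s=r.sense();p=r.snapshot("wrist");cv2.imwrite("pics/w4.png",cv2.resize(p["image"][:,:,::-1],(800,600),interpolation=cv2.INTER_CUBIC))
for l,z in(("holder_seat",32.5),("flat1",150)):
    for d in r.pinpoint(p,l): print(l,np.round(np.array(d["uv"])*1.5625,0),round(d["conf"],2),np.round(w_at_z(p,s,d["uv"],z),1))
go([432,-8,100],-90)
np.save("w4s.npy",dict(s=s,K=p["K"],C=p["tool_from_camera"]),allow_pickle=True)
E
```

```text
time: 6.15
tool_pos: [380.8, -8.6, 149.8]
tcp_rot: [-179.4, -0.2, -90.0]
ft_force: [0.7, -0.7, -1.1]
finger_gap: 31.8
holder_seat [396. 208.] 0.65 [434.5  -7.9  32.5]
flat1 [401. 412.] 0.7 [386.6  -9.8 150. ]
go [-0.0008 -0.0506  0.0499] turn -0.0 or 180.0 j6 81.1 tcp [381.   -8.6 149.5] [-179.5   -0.2  -90. ] gap 31.7
```

View pics/w4.png

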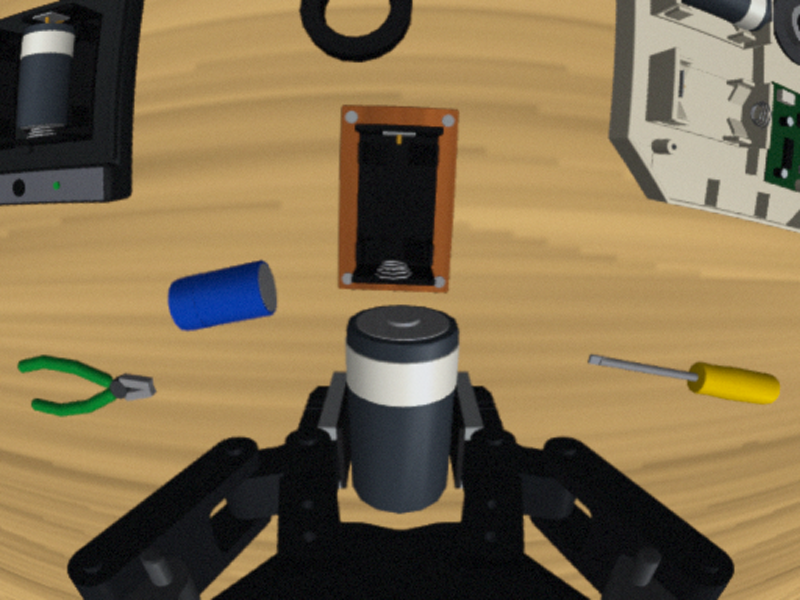

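```bash
python3 - <<'E'
from h import *
q=np.load("w4s.npy",allow_pickle=True).item();s=q["s"];p=dict(K=q["K"],tool_from_camera=q["C"])
c=np.array([w_at_z(p,s,np.array(u)/1.5625,6) for u in((342,105),(459,109),(449,292),(338,288))]);print(c.round(1),c.mean(0).round(1))
print([np.degrees(np.arctan2(*(a-b)[[1,0]])).round(1) for a,b in((c[0],c[3]),(c[1],c[2]))],np.linalg.norm(c[0]-c[3]),np.linalg.norm(c[0]-c[1]))
z=s["tool_pos"][2]-5
for dy in(0,-3,-6):
  for e in(-30.75,30.75):
    X=np.array([s["tool_pos"][0]-dy+e,s["tool_pos"][1],z]);
    print(dy,e,[(wproj(p,s,X+[0,0,h])*1.5625).round(0) for h in(16.5,-16.5)])
E
```

```text
[[490.9  22.3   6. ]
 [488.6 -43.2   6. ]
 [381.4 -39.4   6. ]
 [384.   26.8   6. ]] [436.2  -8.4   6. ]
[np.float64(-2.5), np.float64(-2.0)] 106.965472774556 65.46188221646058
0 -30.75 [array([397., 524.]), array([397., 463.])]
0 30.75 [array([397., 352.]), array([397., 311.])]
-3 -30.75 [array([397., 518.]), array([397., 457.])]
-3 30.75 [array([397., 341.]), array([397., 302.])]
-6 -30.75 [array([397., 511.]), array([397., 451.])]
-6 30.75 [array([397., 330.]), array([397., 293.])]
```

```bash
python3 -m jog '[[-0.001,-0.051,0.03,2.3,0],[-0.001,-0.051,0.06,2.3,0],[-0.001,-0.051,0.06,2.3,0],[-0.001,-0.051,0.085,2.3,0],[-0.001,-0.051,0.085,2.3,0],[-0.001,-0.051,0.085,2.3,0]]'; python3 - <<'E'
from h import *
go([432,-7.5,38],-92.3)
s=r.sense();p=r.snapshot("wrist");cv2.imwrite("pics/w5.png",p["image"][:,:,::-1])
E
```

```text
time: 6.9
tool_pos: [432.4, -7.8, 65.6]
tcp_rot: [-179.6, -0.2, -92.3]
ft_force: [0.2, -0.5, -0.9]
finger_gap: 31.5
go [-0.0004  0.0006  0.0276] turn 0.0 or -180.0 j6 84.6 tcp [432.4  -7.8  65.6] [-179.6   -0.2  -92.3] gap 31.5
```

View pics/w5.png

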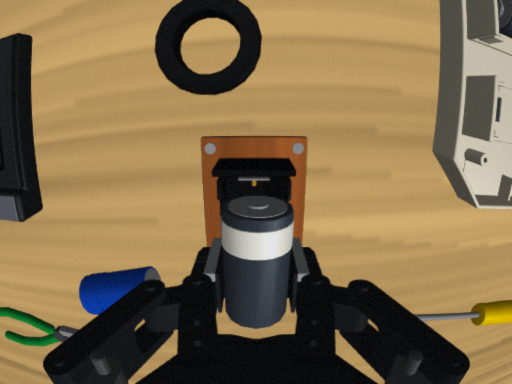

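The view is well aligned: cell at column 257, cradle at about 254, so I shift 1 mm left. Lowering.

```bash
python3 -m jog '[[-0.001,0,0.01,0,0],[-0.001,0,0.02,0,0],[-0.001,0,0.025,0,0],[-0.001,0,0.0275,0,0],[-0.001,0,0.0275,0,0],[-0.001,0,0.0275,0,0]]'; python3 -c "
from h import *
go([432,-7.5,38],-92.3)"
```

```text
time: 7.55
tool_pos: [433.5, -7.1, 38.8]
tcp_rot: [-179.5, -0.2, -92.3]
ft_force: [-0.3, -1.3, -1.6]
finger_gap: 31.8
go [0.0005 0.0015 0.0008] turn -0.0 or 180.0 j6 84.8 tcp [433.5  -7.1  38.8] [-179.5   -0.2  -92.3] gap 31.8
```

```bash
python3 -m jog '[[0,0,0.0015,0,0],[0,0,0.0015,0,0],[0,0,0.0015,0,62],[0,0,0.0015,0,62],[0,0,0.0015,0,62],[0,0,0.0015,0,62]]'; python3 -m jog '[[0,0,-0.02,0,62],[0,0,-0.06,0,62],[0,0,-0.1,0,62],[0,0,-0.1,0,62]]';python3 - <<'E'
from h import *
s=r.sense();p=r.snapshot("wrist");cv2.imwrite("pics/w6.png",cv2.resize(p["image"][:,:,::-1],(800,600),interpolation=cv2.INTER_CUBIC))
for l,z in(("holder_seat",32.5),("flat1",32.5)):
    for d in r.pinpoint(p,l): print(l,np.round(np.array(d["uv"])*1.5625,0),round(d["conf"],2),np.round(w_at_z(p,s,d["uv"],z),1))
go([526,196,260],-90)
E
```

```text
time: 8.15
tool_pos: [433.6, -7.1, 37.2]
tcp_rot: [-179.5, -0.2, -92.3]
ft_force: [0.2, 0.8, 0.3]
finger_gap: 53.1
time: 8.55
tool_pos: [436.5, -7.2, 143.4]
tcp_rot: [-178.9, -0.2, -92.3]
ft_force: [0.2, -0.2, 1.1]
finger_gap: 53.0
flat1 [725.  60.] 0.93 [ 583.7 -205.8   32.5]
flat1 [396. 309.] 0.71 [438.9  -6.4  32.5]
go [-0.2059 -0.0864 -0.1229] turn -2.3 or 177.7 j6 84.8 tcp [432.5  -6.7 136.9] [-179.5   -0.2  -92.3] gap 52.7
```

View pics/w6.png

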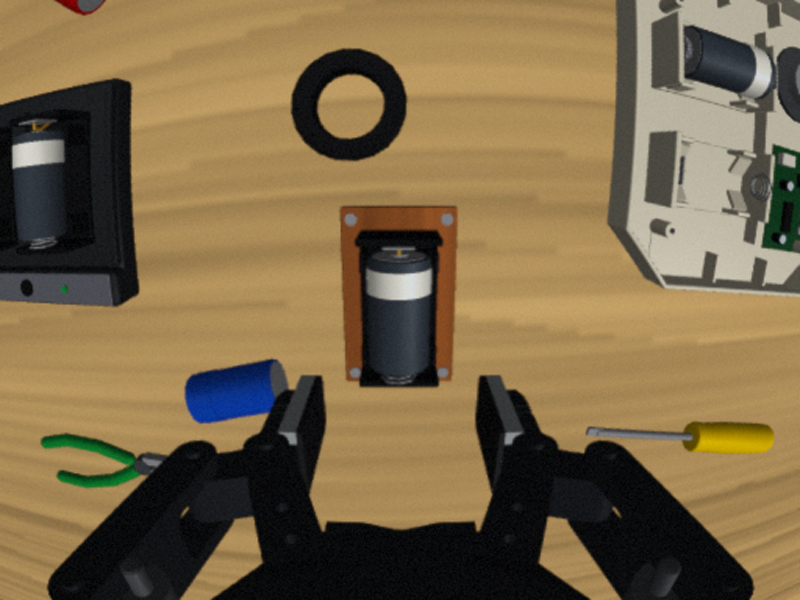

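Flat1 is parked squarely in the holder, cell at (396,309), + contact end up. Now to the charger's nearer bay.

```bash
python3 -m jog '[[-0.206,-0.085,-0.053,2.2,62],[-0.206,-0.085,-0.053,2.2,62],[-0.206,-0.085,-0.053,2.2,62],[-0.206,-0.085,-0.053,2.2,62],[-0.206,-0.085,-0.053,2.2,62],[-0.206,-0.085,-0.053,2.2,62],[-0.206,-0.085,-0.053,2.2,62]]';python3 - <<'E'
from h import *
s=r.sense();p=r.snapshot("wrist");cv2.imwrite("pics/w7.png",cv2.resize(p["image"][:,:,::-1],(800,600),interpolation=cv2.INTER_CUBIC))
for l,z in(("charger_bay1",46.5),("charged1",46.5)):
    for d in r.pinpoint(p,l): print(l,np.round(np.array(d["uv"])*1.5625,0),round(d["conf"],2),np.round(w_at_z(p,s,d["uv"],z),1))
go([526,196,130],-94.5)
E
```

```text
time: 9.4
tool_pos: [524.2, 195.9, 187.7]
tcp_rot: [-179.6, -0.3, -94.4]
ft_force: [0.7, -0.3, -0.4]
finger_gap: 53.0
charger_bay1 [265. 232.] 0.97 [568.1 269.7  46.5]
charger_bay1 [391. 223.] 0.64 [565.9 196.2  46.5]
charged1 [535. 445.] 0.8 [405.2 108.1  46.5]
charged1 [269. 285.] 0.7 [535.6 272.6  46.5]
charged1 [395. 289.] 0.63 [527.2 196.7  46.5]
charged1 [380.  60.] 0.61 [659.  194.7  46.5]
go [-0.0017 -0.0012  0.0585] turn -0.1 or 179.9 j6 110.0 tcp [524.2 194.7 188.5] [-179.6   -0.2  -94.6] gap 52.8
```

View pics/w7.png

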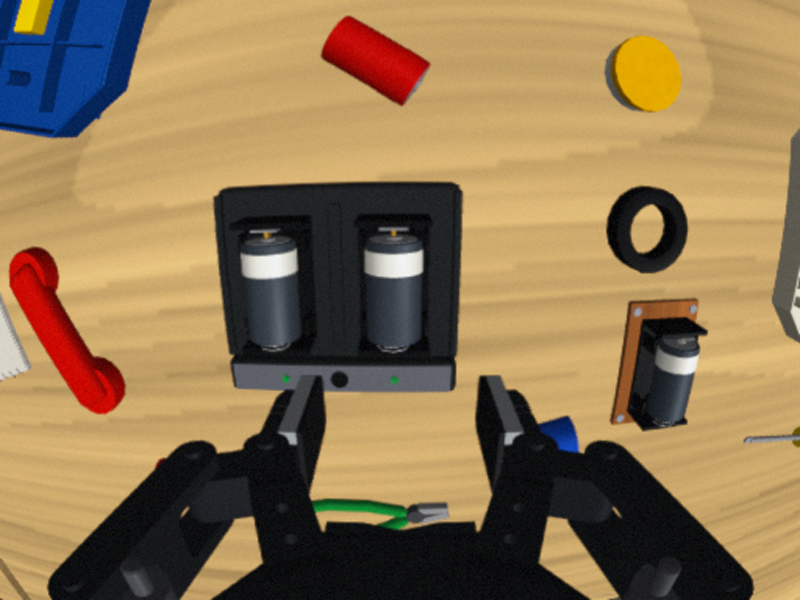

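The charger is square to the tool: bays at (269,285) and (395,289), + ends away (up), both lamps at the bottom. I'll work out its yaw from the edges.

```bash
python3 - <<'E'
from h import *
s=r.sense();p=r.snapshot("wrist")
def a(u,v,z):
    A,B=[w_at_z(p,s,np.array(q)/1.5625,z) for q in(u,v)];print(A.round(1),B.round(1),np.degrees(np.arctan2(*(B-A)[[1,0]])).round(1))
a((231,352),(217,200),20);a((456,352),(461,188),20);a((338,352),(333,206),20);a((455,389),(234,389),20);a((460,184),(218,192),20)
a((275,350),(268,236),46.5);a((394,352),(393,236),46.5)
E
```

```text
[482.6 317.2  20. ] [589.5 307.4  20. ] -5.2
[471.1 158.8  20. ] [581.3 150.4  20. ] -4.3
[477.7 239.3  20. ] [576.5 230.8  20. ] -4.9
[442.3 160.4  20. ] [452.8 321.7  20. ] 86.3
[583.9 150.9  20. ] [594.6 305.9  20. ] 86.0
[493.3 274.9  46.5] [565.6 267.5  46.5] -5.9
[486.6 199.8  46.5] [558.6 194.4  46.5] -4.3
```

```bash
python3 -m jog '[[-0.0045,-0.0025,0.03,0,62],[-0.0045,-0.0025,0.07,0,62],[-0.0045,-0.0025,0.1,0,62],[-0.0045,-0.0025,0.12,0,62],[-0.0045,-0.0025,0.132,0,62],[-0.0045,-0.0025,0.136,0,62],[-0.0045,-0.0025,0.136,0,62]]';python3 - <<'E'
from h import *
go([527,199,51.7],-94.4)
E
```

```text
time: 10.3
tool_pos: [528.5, 198.0, 53.1]
tcp_rot: [-179.5, -0.2, -94.6]
ft_force: [0.2, -0.1, 0.8]
finger_gap: 53.0
go [-0.0009  0.0016  0.0014] turn -0.2 or 179.8 j6 110.3 tcp [528.5 198.   53.1] [-179.5   -0.2  -94.6] gap 53.0
```

```bash
python3 -m jog '[[-0.001,0.001,0.001,0,62],[-0.001,0.001,0.001,0,0],[-0.001,0.001,0.001,0,0],[-0.001,0.001,0.001,0,0],[-0.001,0.001,0.001,0,0],[-0.001,0.001,0.001,0,0]]' 40; python3 -m jog '[[0,0,-0.015,0,0],[0,0,-0.05,0,0],[0,0,-0.1,0,0],[0.05,0,-0.11,-8,0],[0.1,0,-0.11,-16,0],[0.15,0,-0.11,-25,0],[0.2,0,-0.11,-33,0],[0.25,0,-0.11,-42,0]]';python3 - <<'E'
from h import *
go([511,-205.5,150],-3)
E
```

```text
time: 10.9
tool_pos: [528.4, 199.1, 53.5]
tcp_rot: [-179.4, -0.2, -94.6]
ft_force: [-1.1, -1.4, 7.2]
finger_gap: 32.0
time: 11.7
tool_pos: [509.2, -29.5, 165.7]
tcp_rot: [-179.6, -0.6, -55.9]
ft_force: [0.5, 0.6, -1.3]
finger_gap: 31.8
go [0.1465 0.0973 0.0164] turn -52.9 or 127.1 j6 46.9 tcp [509.2 -29.5 165.7] [-179.6   -0.6  -55.9] gap 31.8
```

```bash
python3 -m jog '[[0.1465,0.0973,0.016,-53,0],[0.1465,0.0973,0.016,-53,0],[0.1465,0.0973,0.016,-53,0],[0.1465,0.0973,0.016,-53,0],[0.1465,0.0973,0.05,-53,0],[0.1465,0.0973,0.08,-53,0],[0.1465,0.0973,0.09,-53,0],[0.1465,0.0973,0.095,-53,0]]';python3 - <<'E'
from h import *
s=r.sense();p=r.snapshot("wrist");cv2.imwrite("pics/w8.png",cv2.resize(p["image"][150:,150:400,::-1],None,fx=2,fy=2,interpolation=cv2.INTER_CUBIC))
go([511,-205.5,36.5],-3)
E
```

```text
time: 12.5
tool_pos: [510.9, -205.4, 70.4]
tcp_rot: [179.9, -0.5, -2.8]
ft_force: [-0.6, 0.1, -1.1]
finger_gap: 31.5
go [-0.0006 -0.0001  0.0341] turn 0.0 or -180.0 j6 -24.3 tcp [ 511.3 -205.5   70.6] [179.8  -0.6  -3. ] gap 31.9
```

View pics/w8.png

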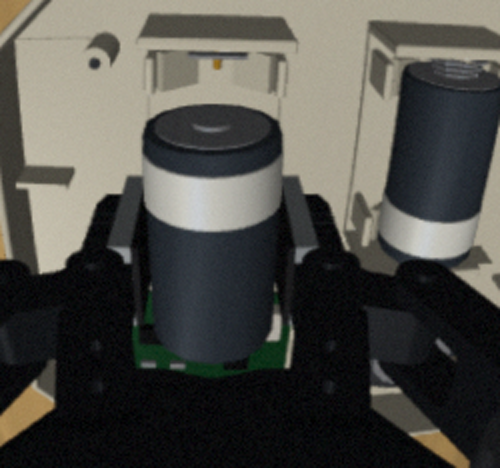

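Alignment is good: cell at column 213, bay contact at 217 in the crop, + end to the + contact. Lower, release, raise.

```bash
python3 -m jog '[[0.0005,0,0.012,0,0],[0.0005,0,0.024,0,0],[0.0005,0,0.031,0,0],[0.0005,0,0.0335,0,0],[0.0005,0,0.0335,0,0],[0.0005,0,0.0335,0,0]]'; python3 -m jog '[[0,0,0,0,62],[0,0,0,0,62],[0,0,0,0,62],[0,0,0,0,62]]'; python3 -m jog '[[0,0,-0.02,0,62],[0,0,-0.06,0,62],[0.03,0,-0.09,0,62],[0.067,0,-0.093,0,62],[0.067,0,-0.093,0,62]]';python3 - <<'E'
from h import *
s=r.sense();p=r.snapshot("wrist");cv2.imwrite("pics/w9.png",cv2.resize(p["image"][:,:,::-1],(800,600),interpolation=cv2.INTER_CUBIC))
for l,z in(("toy_bay1",29.5),("flat1",29.5)):
    for d in r.pinpoint(p,l): print(l,np.round(np.array(d["uv"])*1.5625,0),round(d["conf"],2),np.round(w_at_z(p,s,d["uv"],z),1))
go([580.5,-209,36],-3)
E
```

```text
time: 13.15
tool_pos: [511.9, -205.4, 37.1]
tcp_rot: [179.9, -0.5, -3.0]
ft_force: [-3.1, 0.5, 1.6]
finger_gap: 31.7
time: 13.55
tool_pos: [512.1, -205.5, 37.3]
tcp_rot: [179.8, -0.5, -3.0]
ft_force: [-0.2, -0.9, 0.3]
finger_gap: 52.8
time: 14.05
tool_pos: [582.3, -209.3, 132.9]
tcp_rot: [179.8, -0.8, -3.0]
ft_force: [-0.5, 1.0, 0.1]
finger_gap: 53.0
toy_bay1 [397. 379.] 0.76 [ 579.5 -247.6   29.5]
toy_bay1 [255. 245.] 0.58 [ 512.1 -169.4   29.5]
flat1 [396. 313.] 0.93 [ 581.1 -209.7   29.5]
go [0.0023 0.0002 0.0941] turn 0.0 or -180.0 j6 -21.7 tcp [ 577.5 -208.4  130.1] [179.9  -0.5  -3. ] gap 53.3
```

View pics/w9.png

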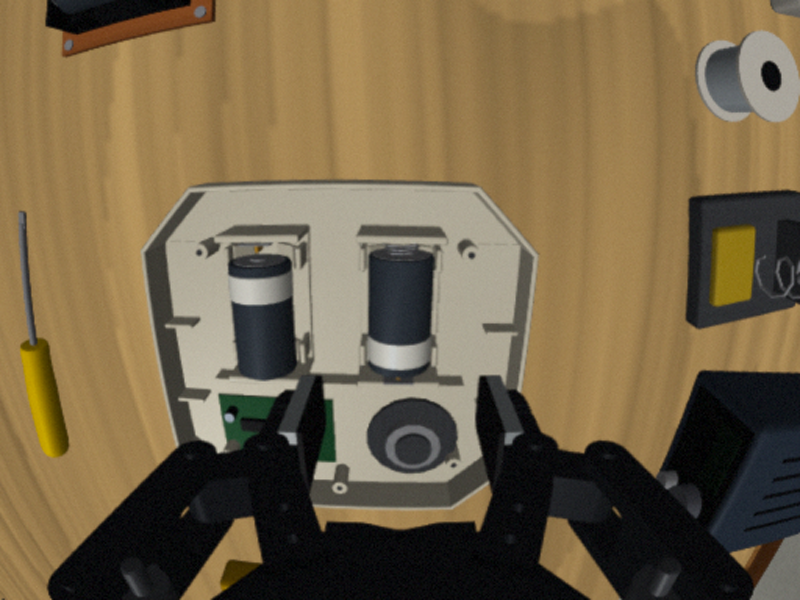

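Charged cell is in the left toy bay, band at (262,290), upright to its + contact, and seated about 2 mm towards the spring. Flat2 is at (400,312). Descending onto it.

```bash
python3 -m jog '[[0.0045,0.001,0.03,0,62],[0.0045,0.001,0.06,0,62],[0.0045,0.001,0.08,0,62],[0.0045,0.001,0.092,0,62],[0.0045,0.001,0.094,0,62],[0.0045,0.001,0.094,0,62]]'; python3 -c "
from h import *
go([582,-209.5,36],-3)"
```

```text
time: 14.8
tool_pos: [582.5, -210.0, 36.5]
tcp_rot: [179.9, -0.5, -3.0]
ft_force: [0.8, 0.3, 0.5]
finger_gap: 53.2
go [-0.0005 -0.0005  0.0005] turn 0.0 or -180.0 j6 -21.6 tcp [ 582.5 -210.    36.5] [179.9  -0.5  -3. ] gap 53.2
```

```bash
python3 -m jog '[[0,0,0,0,0],[0,0,0,0,0],[0,0,0,0,0],[0,0,0,0,0],[0,0,0,0,0]]' 40; python3 -m jog '[[0,0,-0.015,0,0],[0,0,-0.05,0,0],[0,0,-0.1,0,0],[-0.01,-0.048,-0.12,-8,0],[-0.02,-0.096,-0.12,-16,0],[-0.03,-0.144,-0.12,-25,0],[-0.04,-0.19,-0.12,-33,0],[-0.05,-0.238,-0.12,-42,0]]';python3 - <<'E'
from h import *
go([527.5,199,150],85.6)
E
```

```text
time: 15.3
tool_pos: [583.4, -210.6, 38.4]
tcp_rot: [179.8, -0.6, -3.0]
ft_force: [-2.9, 0.5, 6.9]
finger_gap: 31.8
time: 16.1
tool_pos: [544.5, 31.9, 158.8]
tcp_rot: [179.4, -0.4, 38.9]
ft_force: [0.7, 0.5, -0.7]
finger_gap: 31.7
go [ 0.0917 -0.1408  0.008 ] turn -46.7 or 133.3 j6 -40.8 tcp [544.5  31.9 158.8] [179.4  -0.4  38.9] gap 31.7
```

```bash
python3 -m jog '[[0.092,-0.141,0.008,-46.7,0],[0.092,-0.141,0.008,-46.7,0],[0.092,-0.141,0.008,-46.7,0],[0.092,-0.141,0.008,-46.7,0],[0.092,-0.141,0.03,-46.7,0],[0.092,-0.141,0.06,-46.7,0],[0.092,-0.141,0.067,-46.7,0],[0.092,-0.141,0.067,-46.7,0]]';python3 - <<'E'
from h import *
s=r.sense();p=r.snapshot("wrist");cv2.imwrite("pics/w10.png",cv2.resize(p["image"][100:,100:450,::-1],None,fx=2,fy=2,interpolation=cv2.INTER_CUBIC))
go([527.5,199,55],85.6)
E
```

```text
time: 16.9
tool_pos: [527.3, 198.8, 90.4]
tcp_rot: [179.4, 0.2, 85.5]
ft_force: [0.6, 0.2, -1.5]
finger_gap: 31.4
go [ 0.     -0.0014  0.0368] turn -0.1 or 179.9 j6 -69.7 tcp [528.5 199.   91.8] [179.3   0.2  85.5] gap 31.9
```

View pics/w10.png

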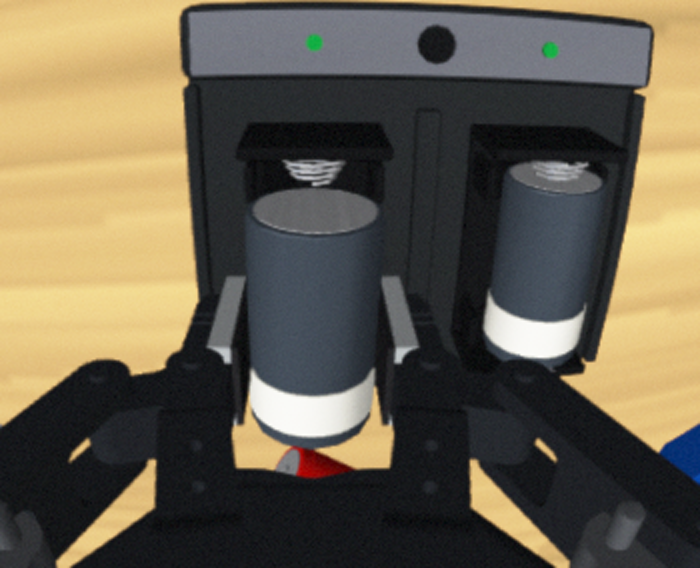

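Alignment is good: cell at column 314, spring at 315, band the same way as the neighbour's. Lower, release, raise.

```bash
python3 -m jog '[[0,-0.001,0.015,0,0],[0,-0.001,0.028,0,0],[0,-0.001,0.034,0,0],[0,-0.001,0.036,0,0],[0,-0.001,0.036,0,0],[0,-0.001,0.036,0,0]]'; python3 -m jog '[[0,0,0.001,0,0],[0,0,0.001,0,62],[0,0,0.001,0,62],[0,0,0.001,0,62],[0,0,0.001,0,62]]'; python3 -m jog '[[0,0,-0.02,0,62],[0,0,-0.06,0,62],[0.03,0,-0.09,0,62],[0.074,0,-0.09,0,62],[0.074,0,-0.09,0,62],[0.074,0,-0.09,0,62]]';python3 - <<'E'
from h import *
s=r.sense();p=r.snapshot("wrist");cv2.imwrite("pics/w11.png",cv2.resize(p["image"][:,:,::-1],(800,600),interpolation=cv2.INTER_CUBIC))
for l,z in(("charger_bay1",46.5),("charged1",46.5)):
    for d in r.pinpoint(p,l): print(l,np.round(np.array(d["uv"])*1.5625,0),round(d["conf"],2),np.round(w_at_z(p,s,d["uv"],z),1))
go([533.5,272.5,54],85.6)
E
```

```text
time: 17.55
tool_pos: [527.4, 198.9, 55.8]
tcp_rot: [179.4, 0.2, 85.5]
ft_force: [-5.1, -1.1, 4.2]
finger_gap: 31.8
time: 18.05
tool_pos: [527.5, 198.8, 54.6]
tcp_rot: [179.4, 0.2, 85.5]
ft_force: [-0.2, -0.4, 0.2]
finger_gap: 53.1
time: 18.65
tool_pos: [532.1, 273.8, 144.2]
tcp_rot: [179.4, 0.2, 85.6]
ft_force: [-0.4, -1.3, -0.3]
finger_gap: 52.9
charger_bay1 [265. 383.] 0.82 [564.6 195.9  46.5]
charger_bay1 [399. 384.] 0.61 [569.3 269.2  46.5]
charged1 [401. 315.] 0.85 [530.3 273.1  46.5]
charged1 [309. 486.] 0.6 [639.3 207.7  46.5]
charged1 [94. 87.] 0.58 [391.2 120.9  46.5]
go [0.0009 0.0006 0.0896] turn -0.2 or 179.8 j6 -62.9 tcp [532.  272.1 143.6] [179.4   0.2  85.4] gap 52.5
```

View pics/w11.png

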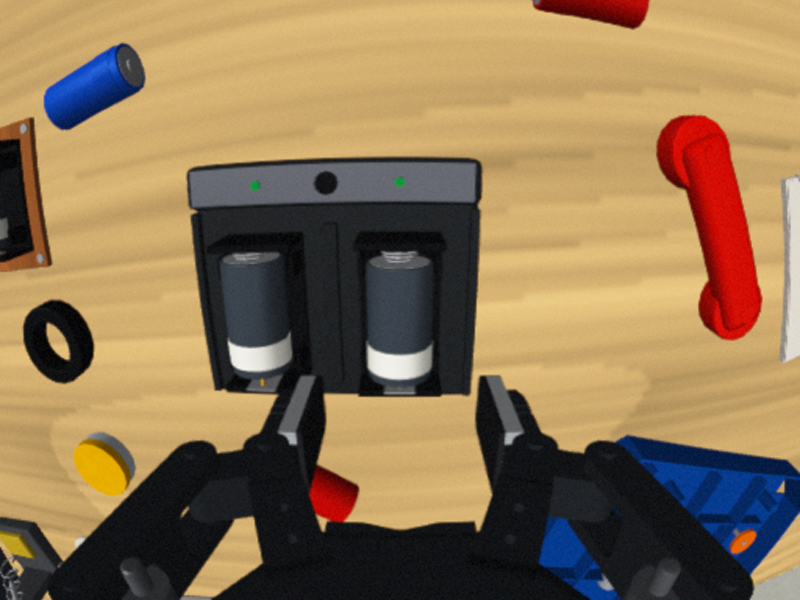

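Flat2 lies in the charger bay at (257,312), the right way round and about 3 mm towards the spring. The other charged cell is at (400,316), centred between the jaws. Grasp it and carry it to the right toy bay.

```bash
python3 -m jog '[[0.0005,0,0.03,0,62],[0.0005,0,0.06,0,62],[0.0005,0,0.08,0,62],[0.0005,0,0.088,0,62],[0.0005,0,0.0895,0,62],[0.0005,0,0.0895,0,62],[0.0005,0,0.0895,0,62]]'; python3 -c "
from h import *
go([532,272.5,54],85.6)"; python3 -m jog '[[0,0,0,0,0],[0,0,0,0,0],[0,0,0,0,0],[0,0,0,0,0],[0,0,0,0,0]]' 40; python3 -m jog '[[0,0,-0.015,0,0],[0,0,-0.05,0,0],[0,0,-0.1,0,0],[-0.05,0.01,-0.11,8,0],[-0.1,0.02,-0.11,16,0],[-0.15,0.03,-0.11,25,0],[-0.2,0.04,-0.11,33,0],[-0.25,0.05,-0.11,42,0]]';python3 - <<'E'
from h import *
go([583,-209.5,150],-3)
E
```

```text
time: 19.5
tool_pos: [534.0, 272.3, 55.7]
tcp_rot: [179.3, 0.2, 85.4]
ft_force: [0.1, 1.0, -0.1]
finger_gap: 53.1
go [ 0.     -0.002   0.0017] turn -0.2 or 179.8 j6 -62.8 tcp [534.  272.3  55.7] [179.3   0.2  85.4] gap 53.1
time: 20.0
tool_pos: [535.1, 272.8, 57.4]
tcp_rot: [179.2, 0.1, 85.4]
ft_force: [-0.8, -1.4, 7.7]
finger_gap: 31.5
time: 20.8
tool_pos: [562.7, 24.0, 170.0]
tcp_rot: [179.3, -0.5, 43.5]
ft_force: [1.1, -0.0, -1.4]
finger_gap: 31.6
go [-0.1463  0.1831  0.021 ] turn 46.5 or -133.5 j6 -46.2 tcp [562.7  24.  170. ] [179.3  -0.5  43.5] gap 31.6
```

```bash
python3 -m jog '[[-0.1477,0.1845,0.02,46.5,0],[-0.1477,0.1845,0.02,46.5,0],[-0.1477,0.1845,0.02,46.5,0],[-0.1477,0.1845,0.02,46.5,0],[-0.1477,0.1845,0.03,46.5,0],[-0.1477,0.1845,0.06,46.5,0],[-0.1477,0.1845,0.085,46.5,0],[-0.1477,0.1845,0.09,46.5,0]]';python3 - <<'E'
from h import *
s=r.sense();p=r.snapshot("wrist");cv2.imwrite("pics/w12.png",cv2.resize(p["image"][100:,80:430,::-1],None,fx=2,fy=2,interpolation=cv2.INTER_CUBIC))
go([583,-211.5,40.5],-3)
E
```

```text
time: 21.6
tool_pos: [581.6, -211.2, 77.9]
tcp_rot: [180.0, -0.6, -3.0]
ft_force: [-0.8, 1.2, -1.8]
finger_gap: 31.8
go [0.0004 0.0004 0.0383] turn 0.0 or -180.0 j6 -21.9 tcp [ 582.2 -211.1   78.8] [180.   -0.6  -3. ] gap 31.7
```

View pics/w12.png

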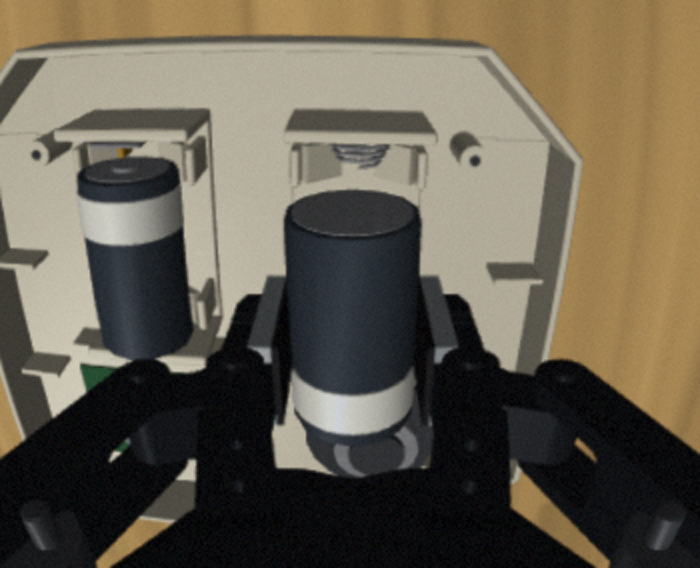

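The bay centre is at column 360 and the cell at 353, so I move about 2 mm right, then lower and release.

```bash
python3 -m jog '[[0.002,0,0.015,0,0],[0.002,0,0.028,0,0],[0.002,0,0.035,0,0],[0.002,0,0.0375,0,0],[0.002,0,0.0375,0,0],[0.002,0,0.0375,0,0]]';  python3 -m jog '[[0,0,0.001,0,0],[0,0,0.001,0,0],[0,0,0.001,0,62],[0,0,0.001,0,62],[0,0,0.001,0,62],[0,0,0.001,0,62]]'; python3 -m jog '[[0,0,-0.02,0,62],[0,0,-0.06,0,62],[-0.035,-0.015,-0.11,0,62],[-0.035,-0.015,-0.11,0,62],[-0.035,-0.015,-0.11,0,62],[-0.035,-0.015,-0.11,0,62]]';python3 - <<'E'
from h import *
s=r.sense();p=r.snapshot("wrist");cv2.imwrite("pics/w13.png",cv2.resize(p["image"][70:300,110:400,::-1],None,fx=2.6,fy=2.6,interpolation=cv2.INTER_CUBIC))
for l,z in(("toy_bay1",29.5),("flat1",29.5)):
    for d in r.pinpoint(p,l): print(l,np.round((np.array(d["uv"])-[110,70])*2.6,0),round(d["conf"],2),np.round(w_at_z(p,s,d["uv"],z),1))
for c in ((511.5,-206.5),(583,-210.3)):
  for sg in(1,-1):
    print(c,sg,[((wproj(p,s,[c[0]+sg*30.75*.052,c[1]+sg*30.75*.9986,29.5+h])-[110,70])*2.6).round(0) for h in(16.5,0)])
go([435,-7,150],-92.3)
E
```

```text
time: 22.25
tool_pos: [584.1, -210.7, 41.6]
tcp_rot: [-180.0, -0.6, -3.0]
ft_force: [-5.0, 1.7, 2.8]
finger_gap: 31.6
time: 22.85
tool_pos: [584.3, -210.7, 40.7]
tcp_rot: [180.0, -0.6, -3.0]
ft_force: [-0.1, 0.5, -0.5]
finger_gap: 52.9
time: 23.45
tool_pos: [549.1, -194.0, 150.0]
tcp_rot: [180.0, -0.6, -3.0]
ft_force: [0.2, 0.1, -1.0]
finger_gap: 52.8
toy_bay1 [262. 251.] 0.65 [ 513.2 -168.2   29.5]
(511.5, -206.5) 1 [array([257., 288.]), array([264., 274.])]
(511.5, -206.5) -1 [array([267., 467.]), array([273., 444.])]
(583, -210.3) 1 [array([492., 288.]), array([485., 274.])]
(583, -210.3) -1 [array([483., 466.]), array([476., 443.])]
go [-0.1229 -0.1805 -0.0023] turn 89.3 or -90.7 j6 -21.7 tcp [ 548.4 -193.7  148.4] [-179.9   -0.4   -3. ] gap 52.8
```

View pics/w13.png

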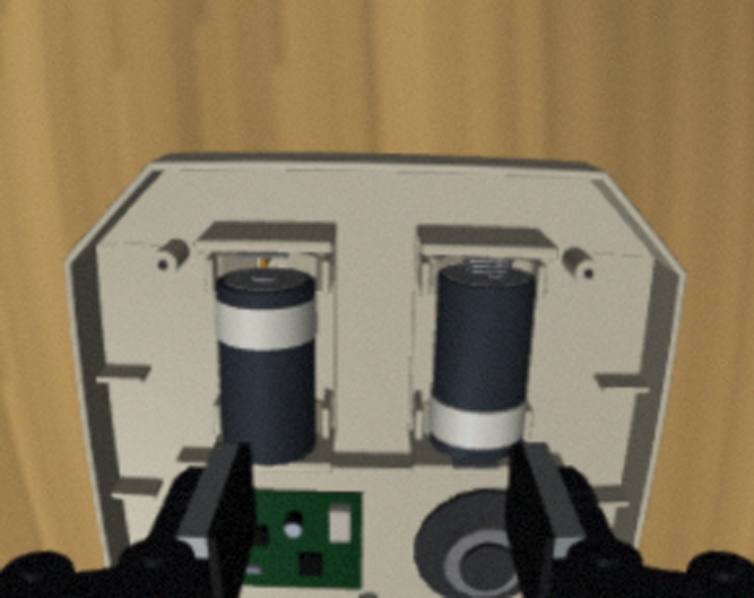

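Both charged cells lie in the toy bays, near their predicted end rows (L 287–463, R 282–463, model 288–467), + ends right. Back to the holder.

```bash
python3 -m jog '[[-0.124,-0.18,0,89.3,62],[-0.124,-0.18,0,89.3,62],[-0.124,-0.18,0,89.3,62],[-0.124,-0.18,0,89.3,62],[-0.124,-0.18,0,89.3,62],[-0.124,-0.18,0,89.3,62],[-0.124,-0.18,0,89.3,62],[-0.124,-0.18,0,89.3,62]]'; python3 -m jog '[[0,0,0,20.6,62],[0,0,0,20.6,62],[0,0,0,20.6,62],[0,0,0,20.6,62]]';python3 - <<'E'
from h import *
go([434,-7,39],-92.3)
s=r.sense();p=r.snapshot("wrist")
for d in r.pinpoint(p,"flat1"): print(np.round(np.array(d["uv"])*1.5625,0),round(d["conf"],2),np.round(w_at_z(p,s,d["uv"],32.5),1))
E
```

```text
time: 24.4
tool_pos: [433.5, -7.2, 146.6]
tcp_rot: [-179.7, -0.1, -71.7]
ft_force: [-0.4, -1.1, 1.1]
finger_gap: 53.0
time: 24.8
tool_pos: [433.1, -7.2, 145.6]
tcp_rot: [-179.8, 0.0, -92.3]
ft_force: [0.3, -0.7, 0.3]
finger_gap: 52.9
go [-1.000e-04 -4.000e-04  1.066e-01] turn -0.0 or 180.0 j6 84.5 tcp [433.1  -7.2 145.6] [-179.8    0.   -92.3] gap 52.9
[ 35. 180.] 0.62 [526.4 216.   32.5]
[400. 302.] 0.57 [436.6  -8.3  32.5]
```

```bash
python3 -m jog '[[0,-0.002,0.03,0,62],[0,-0.002,0.06,0,62],[0,-0.002,0.09,0,62],[0,-0.002,0.103,0,62],[0,-0.002,0.106,0,62],[0,-0.002,0.106,0,62],[0,-0.002,0.106,0,62]]'; python3 -c "
from h import *
go([435,-7,39],-92.3)"; python3 -m jog '[[0,0,0,0,0],[0,0,0,0,0],[0,0,0,0,0],[0,0,0,0,0],[0,0,0,0,0]]' 40; python3 -m jog '[[0,0,-0.015,0,0],[0,0,-0.05,0,0],[0,0,-0.1,0,0],[0,0,-0.12,2.1,0],[0,0,-0.12,2.1,0]]';python3 - <<'E'
from h import *
go([534,273,160],-94.4)
E
```

```text
time: 25.6
tool_pos: [437.0, -7.4, 41.4]
tcp_rot: [-179.6, 0.0, -92.1]
ft_force: [0.3, -0.4, 0.5]
finger_gap: 52.7
go [-0.0003  0.002   0.0024] turn 0.2 or -179.8 j6 84.3 tcp [437.   -7.4  41.4] [-179.6    0.   -92.1] gap 52.7
time: 26.1
tool_pos: [438.5, -7.0, 43.2]
tcp_rot: [-179.4, 0.1, -92.1]
ft_force: [-1.2, 3.7, 7.5]
finger_gap: 31.7
time: 26.6
tool_pos: [440.3, -7.4, 168.3]
tcp_rot: [-178.9, 0.1, -94.3]
ft_force: [0.6, -0.9, -1.3]
finger_gap: 31.8
go [-0.2866 -0.0725  0.01  ] turn 0.1 or -179.9 j6 86.5 tcp [440.3  -7.4 168.3] [-1.789e+02  1.000e-01 -9.430e+01] gap 31.8
```

```bash
python3 -m jog '[[-0.2867,-0.0754,0,0,0],[-0.2867,-0.0754,0,0,0],[-0.2867,-0.0754,0,0,0],[-0.2867,-0.0754,0,0,0],[-0.2867,-0.0754,0,0,0],[-0.2867,-0.0754,0,0,0],[-0.2867,-0.0754,0.03,0,0],[-0.2867,-0.0754,0.06,0,0]]';  python3 -m jog '[[0,0,0.01,0,0],[0,0,0.01,0,0]]';python3 - <<'E'
from h import *
go([537,272.8,57.2],-94.4)
s=r.sense();p=r.snapshot("wrist");cv2.imwrite("pics/w14.png",cv2.resize(p["image"][70:360,110:400,::-1],None,fx=2,fy=2,interpolation=cv2.INTER_CUBIC))
for l,z in(("charger_bay1",46.5),):
  for d in r.pinpoint(p,l): print(l,np.round(np.array(d["uv"]),1),round(d["conf"],2),np.round(w_at_z(p,s,d["uv"],z),1))
# centre column of the held cell: white band (bright, unsaturated) between the fingers
hsv=cv2.cvtColor(p["image"],cv2.COLOR_RGB2HSV);m=((hsv[...,1]<40)&(hsv[...,2]>150)).astype(np.uint8)
n,_,st,c=cv2.connectedComponentsWithStats(m)
print([(st[i].tolist(),c[i].round(1).tolist()) for i in range(1,n) if st[i,4]>150])
E
```

```text
time: 27.4
tool_pos: [538.1, 274.8, 108.9]
tcp_rot: [-178.9, 0.1, -94.1]
ft_force: [-0.6, -1.1, -2.4]
finger_gap: 31.6
time: 27.6
tool_pos: [536.0, 273.9, 95.4]
tcp_rot: [-179.2, -0.1, -94.0]
ft_force: [-0.4, -0.5, -1.6]
finger_gap: 31.4
go [ 0.001  -0.0005  0.0382] turn 0.4 or -179.6 j6 116.6 tcp [536.  273.9  95.4] [-1.792e+02 -1.000e-01 -9.400e+01] gap 31.4
charger_bay1 [374.8 180.8] 0.82 [563.9 196.3  46.5]
charger_bay1 [255.6 180.8] 0.6 [568.7 270.8  46.5]
[([352, 209, 46, 24, 869], [374.6, 220.8]), ([224, 225, 67, 37, 1703], [257.2, 245.0]), ([0, 239, 19, 42, 422], [6.0, 265.4])]
```

```bash
python3 -m jog '[[0.0005,0,0.015,0,0],[0.0005,0,0.028,0,0],[0.0005,0,0.035,0,0],[0.0005,0,0.0375,0,0],[0.0005,0,0.0375,0,0],[0.0005,0,0.0375,0,0]]'; python3 -m jog '[[0,0,0.001,0,0],[0,0,0.001,0,0],[0,0,0.001,0,62],[0,0,0.001,0,62],[0,0,0.001,0,62],[0,0,0.001,0,62]]'; python3 -m jog '[[0,0,-0.02,0,62],[0,0,-0.06,0,62],[0.037,0.01,-0.11,0,62],[0.037,0.01,-0.11,0,62],[0.037,0.01,-0.11,0,62],[0.037,0.01,-0.11,0,62],[0.037,0.01,-0.11,0,62]]';python3 - <<'E'
from h import *
s=r.sense();p=r.snapshot("wrist");o=np.array([110,70]);cv2.imwrite("pics/w15.png",cv2.resize(p["image"][70:300,110:400,::-1],None,fx=2.6,fy=2.6,interpolation=cv2.INTER_CUBIC))
for l,z in(("charger_bay1",46.5),("flat1",46.5)):
    for d in r.pinpoint(p,l): print(l,np.round((np.array(d["uv"])-o)*2.6,0),round(d["conf"],2),np.round(w_at_z(p,s,d["uv"],z),1))
for c in ((533,272.8),(527.3,199)):
  for sg in(1,-1):
    print(c,sg,[((wproj(p,s,[c[0]+sg*30.75*.997,c[1]-sg*30.75*.077,46.5+h])-o)*2.6).round(0) for h in(16.5,0)])
E
```

```text
time: 28.3
tool_pos: [539.5, 274.2, 62.3]
tcp_rot: [-178.8, 0.1, -94.1]
ft_force: [0.6, -0.4, -1.8]
finger_gap: 31.6
time: 28.9
tool_pos: [539.6, 274.2, 61.4]
tcp_rot: [-178.8, 0.1, -94.1]
ft_force: [-0.3, -0.4, 0.2]
finger_gap: 52.9
time: 29.6
tool_pos: [523.7, 238.1, 168.9]
tcp_rot: [-179.0, 0.0, -94.1]
ft_force: [0.4, -0.5, 0.0]
finger_gap: 53.1
charger_bay1 [508. 190.] 0.94 [566.6 192.9  46.5]
charger_bay1 [276. 202.] 0.77 [568.  267.3  46.5]
flat1 [270. 295.] 0.96 [537.4 272.5  46.5]
flat1 [494. 314.] 0.95 [525.4 199.   46.5]
(533, 272.8) 1 [array([260., 225.]), array([268., 216.])]
(533, 272.8) -1 [array([267., 413.]), array([274., 393.])]
(527.3, 199) 1 [array([506., 226.]), array([498., 217.])]
(527.3, 199) -1 [array([496., 414.]), array([489., 394.])]
```

View pics/w15.png

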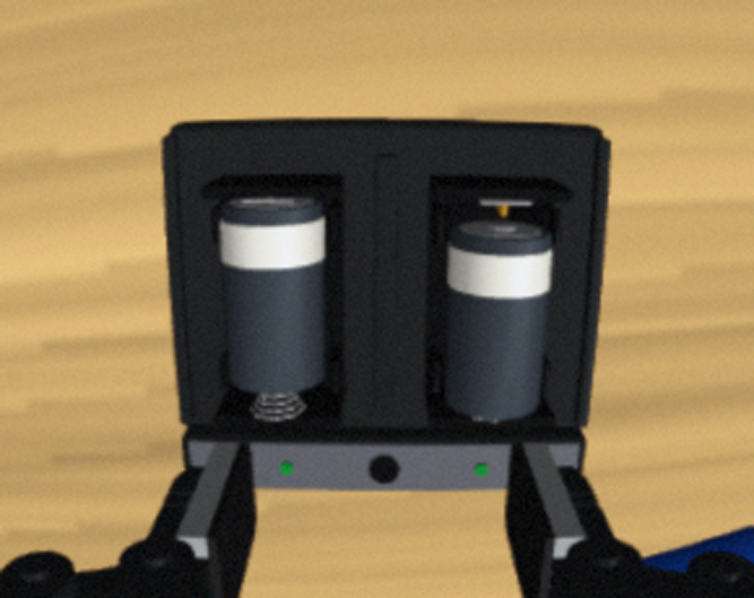

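The charger view shows flat2 at (497,320), seated. Flat1 at (270,295) is the right way round but sits about 5 mm towards the + contact. I'll check numerically that its + end is not riding on the wall, comparing widths with the model.

```bash
cat > meas.py <<'E'
from h import *
s=r.sense();p=r.snapshot("wrist");im=p["image"];print(s["tool_pos"].round(1),s["tcp_rot"].round(2))
hsv=cv2.cvtColor(im,cv2.COLOR_RGB2HSV)
blur=cv2.GaussianBlur(im,(3,3),0).astype(int)
m=((hsv[...,1]<45)&(hsv[...,2]>140)).astype(np.uint8)
n,_,st,c=cv2.connectedComponentsWithStats(m)
for i in range(1,n):
    x,y,w,h,a=st[i]
    if a>250 and 60<y<230 and 120<x<390: print("band",st[i].tolist(),c[i].round(1))
def w(cx,cy,z0,tilt):
    # predicted band: points 12 mm behind + face, axis offset z0, tilt rad; silhouette left/right & rows
    u=np.array([.997*np.cos(tilt),-.077*np.cos(tilt),np.sin(tilt)]);l=np.array([.077,.997,0]);v=np.cross(u,l);v*=np.sign(v[2])
    C=np.array([cx,cy,46.5+z0]);P=[]
    for t in(25.75,12.75,-30.75):
        q=np.array([wproj(p,s,C+u*t+16.5*(np.cos(a)*l+np.sin(a)*v)) for a in np.linspace(0,np.pi,41)]);P.append((round(q[:,0].min(),1),round(q[:,0].max(),1),round(np.ptp(q[:,0]),1),round(q[20,1],1)))
    return P
for nm,cx,cy in(("flat1",537.5,272.7),("flat2",525.4,199)):
    for z0,t in((0,0),(4.5,.15),(11,.37)): print(nm,z0,t,w(cx,cy,z0,t))
cv2.imwrite("last.png",im[:,:,::-1])
E
python3 meas.py; python3 - <<'E'
import cv2,numpy as np
g=cv2.imread("last.png").astype(int)
for rr in range(140,226,6): print(rr,g[rr,185:300].max(1)[::2].tolist())
E
```

```text
[523.9 238.2 169.3] [-1.7896e+02  5.0000e-02 -9.4040e+01]
band [196, 155, 39, 19, 619] [215.4 164.3]
band [286, 167, 36, 18, 556] [303.7 175.6]
flat1 0 0 [(np.float64(193.2), np.float64(232.4), np.float64(39.2), np.float64(157.3)), (np.float64(193.8), np.float64(232.6), np.float64(38.8), np.float64(173.4)), (np.float64(196.6), np.float64(233.4), np.float64(36.9), np.float64(224.0))]
flat1 4.5 0.15 [(np.float64(191.1), np.float64(231.6), np.float64(40.5), np.float64(162.8)), (np.float64(192.3), np.float64(232.0), np.float64(39.7), np.float64(178.6)), (np.float64(196.6), np.float64(233.4), np.float64(36.8), np.float64(226.1))]
flat1 11 0.37 [(np.float64(188.1), np.float64(230.4), np.float64(42.3), np.float64(172.5)), (np.float64(190.1), np.float64(231.1), np.float64(41.0), np.float64(186.7)), (np.float64(196.6), np.float64(233.4), np.float64(36.8), np.float64(227.6))]
flat2 0 0 [(np.float64(281.9), np.float64(320.8), np.float64(38.9), np.float64(165.9)), (np.float64(281.5), np.float64(319.9), np.float64(38.4), np.float64(181.8)), (np.float64(279.9), np.float64(316.4), np.float64(36.5),
[... 3433 characters left out ...]
7, 29, 35, 36, 34, 19, 19, 43, 46, 54, 53, 60, 70, 75, 77, 79, 82, 81, 79, 79, 79, 76, 64, 62, 54, 27, 19, 20, 17, 31, 39, 34, 37, 37, 33, 33, 33, 36, 36, 33, 37, 35, 36, 36, 29, 12, 17, 13, 21, 36, 41, 38, 48, 55, 54, 58, 68, 71]
218 [33, 37, 36, 37, 34, 22, 18, 14, 41, 49, 61, 61, 64, 73, 78, 80, 82, 79, 82, 79, 75, 73, 60, 34, 12, 12, 11, 17, 16, 30, 36, 40, 36, 37, 31, 33, 34, 36, 33, 35, 38, 35, 33, 35, 24, 10, 23, 15, 27, 37, 41, 49, 47, 54, 55, 63, 66, 74]
224 [31, 33, 33, 35, 30, 17, 14, 13, 15, 14, 7, 26, 65, 80, 65, 62, 76, 94, 93, 49, 63, 17, 12, 13, 11, 6, 10, 11, 10, 36, 38, 30, 31, 38, 34, 35, 35, 37, 34, 39, 35, 34, 39, 36, 25, 2, 8, 10, 17, 39, 42, 44, 52, 58, 60, 63, 69, 77]
```

```bash
python3 - <<'E'
import cv2,numpy as np
g=cv2.imread("last.png").astype(int).max(2)
for n,c in(("f1",213),("f2",300)):
    for lo,hi in((142,182),(212,240)): print(n,lo,g[lo:hi,c-2:c+3].mean(1).astype(int).tolist())
for n,c0,rows in(("f1",180,(160,166,205,212)),("f2",270,(172,178,215,222))):
    for rr in rows: print(n,rr,g[rr-1:rr+2,c0:c0+60].mean(0).astype(int).tolist())
E
```

```text
f1 142 [18, 20, 20, 30, 72, 114, 94, 80, 85, 64, 73, 72, 72, 74, 92, 192, 232, 234, 235, 234, 233, 234, 234, 235, 234, 234, 233, 234, 234, 234, 231, 180, 103, 75, 74, 74, 73, 75, 73, 73]
f1 212 [76, 75, 76, 76, 75, 76, 76, 75, 78, 83, 86, 78, 68, 86, 47, 75, 88, 49, 76, 78, 30, 17, 16, 15, 15, 20, 20, 31]
f2 142 [12, 18, 22, 23, 35, 85, 122, 79, 53, 45, 38, 25, 26, 43, 64, 83, 91, 78, 76, 62, 56, 63, 62, 64, 63, 73, 136, 204, 221, 221, 222, 222, 222, 222, 222, 223, 223, 223, 223, 223]
f2 212 [72, 73, 73, 73, 74, 71, 75, 73, 73, 76, 74, 75, 76, 74, 77, 75, 76, 75, 77, 75, 53, 26, 21, 16, 14, 18, 19, 24]
f1 160 [32, 35, 36, 35, 39, 35, 37, 36, 37, 35, 35, 31, 18, 26, 48, 101, 137, 148, 159, 171, 179, 190, 197, 204, 209, 215, 220, 225, 227, 229, 231, 231, 233, 235, 236, 237, 237, 239, 240, 240, 240, 240, 240, 239, 237, 233, 231, 229, 227, 220, 216, 210, 203, 188, 142, 49, 18, 16, 22, 20]
f1 166 [28, 34, 35, 35, 36, 35, 36, 36, 35, 35, 37, 34, 34, 34, 51, 102, 138, 147, 157, 168, 180, 187, 195, 203, 209, 215, 219, 223, 226, 229, 230, 232, 233, 234, 236, 237, 237, 238, 240, 241, 241, 240,
[... 946 characters left out ...]
 146, 149, 156, 163, 172, 181, 187, 195, 201, 207, 211, 215, 220, 223, 226, 230, 231, 232, 234, 235, 237, 241, 242, 242, 241, 240, 238, 236, 234, 233, 231, 228, 221, 207, 136, 54, 37, 38, 40, 38, 38, 40, 37]
f2 215 [38, 34, 34, 24, 12, 12, 14, 21, 22, 14, 14, 23, 32, 36, 36, 40, 42, 47, 45, 47, 50, 54, 57, 59, 57, 64, 65, 67, 67, 73, 74, 75, 77, 77, 83, 85, 83, 86, 84, 83, 82, 82, 77, 72, 70, 70, 63, 55, 35, 20, 30, 35, 35, 37, 38, 38, 38, 38, 38, 40]
f2 222 [37, 35, 36, 25, 14, 9, 10, 13, 9, 7, 10, 25, 33, 38, 38, 41, 44, 44, 46, 51, 51, 54, 56, 61, 62, 62, 66, 68, 71, 72, 77, 76, 78, 79, 81, 83, 85, 83, 83, 82, 80, 77, 75, 73, 69, 65, 59, 38, 19, 18, 31, 36, 38, 37, 38, 40, 39, 39, 37, 37]
```

Both charger cells read level. Flat1's band is 39.5 px wide (39.2 for a level cell, 40.5 for one tilted 0.15 rad), and flat2's is 39.3 (38.9). Flat1 lies roughly 4–5 mm lengthwise off its seat, within the 10 mm limit. The arm is clear, so I hand in.

```bash
python3 -c "
from bench import r
s=r.sense();print(s['time'],s['tool_pos'].round(1),s['ft_force'].round(1));print(r.hand_in())"
```

```text
29.8 [524.1 238.2 169.7] [0.8 0.2 0.7]
the job is handed in; nothing more can be done
None
```

The swap is done and handed in at 29.8 s of robot time. Flat1 was parked in the test holder. Both charged cells then went into the toy, and flat2 and flat1 into the charger. No verdict is reported back.

**Orientation:** the pictures show all four cells with the + end at the bay's + contact.

**Toy cells:** the ends of both cells lie within about 2 mm of the predicted seat.

**Charger cells:** the band widths fit level cells to within 0.4 px.

**Arm:** it is clear at 170 mm, with force readings at noise level.

**Checks that were less clean:**
- **Flat1:** it was let go about 4 mm high, because the arm's height read higher than commanded. It lies about 4–5 mm towards the + contact (limit 10 mm). Its apparent length was about 2 px shorter than modelled; flat2's was about 1 px shorter, so I took flat1 as level to about 0.05 rad and did not regrasp it.
- **Flat2:** it sits about 2–4 mm towards the spring.
- **Network positions:** these scattered by 2–4 mm, so the lengthwise offsets are uncertain by about that much.

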